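Rest the washed bombilla across the drying stand

TASK

Pick up the washed bombilla (the steel drinking straw with brass bands, a bent mouthpiece and a flat strainer end) and lay it across the two cork-topped rests of the drying stand, bridging the gap about centrally and square to the rests, so that it can drip into the tray; either end may go to either side. Set it down gently rather than dropping it, let go, and leave the strainer spoon where it is.

Things in the scene. Friction and masses are not known exactly. Their poses are not given: they have to be found in the camera images.
- bombilla: Steel mate straw lying flat, 205 mm long, 50 g. Straight shaft 12 mm wide, 9 mm thick, 120 mm long, brass bands near its ends; at +x a perforated strainer end 42 x 26 mm, 9 mm thick; at -x a 44 mm mouthpiece with brass tip, bent towards +y up to 26 degrees. Underside flat. Origin: underside, middle of the shaft, within 3 mm of the balance point: grip there. x along the shaft, z up.
- stand: Fixed drying stand: white tray 170 (x) by 100 (y) mm, rim 12 mm high, with two dark wood blocks with flat cork tops 50 mm above the counter, each 30 (x) by 70 (y) mm, centred at x = +50 and -50 mm; open gap between them 70 mm. Origin: centre of the tray's underside, on the counter. An item bridging the gap lies along the stand's x axis. z up.
- spoon: Steel strainer spoon, a look-alike to be left alone: flat straight handle 12 mm wide, 6 mm thick, and a round perforated bowl 58 mm across, 9 mm high; about 198 mm long, lying flat. Origin: underside, about mid-length, 66 mm from the bowl's centre. x along the handle towards the bowl, z up.
Mind the look-alikes: they are no part of the job. Leave any orange look-alike of the bombilla alone.

How it is judged:
By the outcome, as a careful person would: the job done as asked, in the order asked, and still so for the second after the job is handed in, with the robot touching nothing.
It also fails if it takes over 40 s, if anything falls off the work surface, if the arm or the gripper's body presses on something with over 40 N, if the wrist force passes 120 N, or if a joint passes its speed limit or range.

ROBOT

A 7-joint arm with a two-finger parallel gripper is mounted at the origin on the work surface. World frame = base frame: x ahead of the robot, y to its left, z up, the work surface at z = 0. Lengths are in m, angles in rad, forces in N, time in s.
With the tool pointing down it reaches from about 0.425 to 0.925 m from the base axis. Payload 6.8 kg.
Tool frame: the origin (TCP) lies midway between the tips of the shut fingers; the grasp point (between the pads) lies 19 mm behind it; z points along the fingers, y is the line along which they close (so a half turn about z gives the same grasp; the last joint's range is limited). The gripper opens to 85 mm and grips with 20 to 120 N. Pads are 22 mm wide; open, the fingers measure 114 mm over their backs; the gripper's body (76 mm by 85 mm) begins 54 mm behind the grasp point. The pads swing forward as they close: fully open they stand 13 mm farther back than shut.
Start: joints at [-1.427, 0.477, 0.022, 1.555, -0.011, 1.109, -0.083], TCP at [0.168, 0.654, 0.211] pointing down, gripper open.
Joint ranges: [-2.96, 2.96], [-0.34, 2.1], [-1.41, 1.46], [0.24, 2.44], [-1.37, 4.51], [0.17, 1.92], [-2.96, 2.96]. Speed limits (rad/s): [2.39, 2.39, 3.14, 3.14, 3.14, 3.14, 3.14].

INTERFACE

Orientations are given as a rotation vector (axis times angle).
In Python, from bench import r gives the robot as it stands. The module is installed in compiled form; this text tells all that it offers.
- The arm moves only by the tool apply_moves, never from a script. Its argument "rows" is a list of rows, each a list of 6 numbers: the shift along the tool's x, y, z scaled (see below), then the turn, a rotation vector about the tool's x, y, z scaled (see below). A call has 1 to 5 rows; each row is the pose to reach, as a shift and turn from the pose commanded when the call began, along the tool's axes at that moment; what a row does not reach only later rows make up. The controller multiplies each number of a shift by 0.25 m and each number of a turn by 90 degrees. A row lasts 1/8 s, in which the tool goes at most 62.5 mm and 10.7 degrees, less where a joint would pass 70% of its speed; a pose out of reach is approached as far as the arm can. A call with a number of a shift or a turn outside -1 to 1 is refused whole. A call with a gripper value outside its range is refused whole. "claw" is the opening, from 0 (shut) to 1 (fully open), set as the call begins (left out, the last holds). The fingers move at their own pace and stop on an object; "newtons" is the grip in N (left out, the last holds). Time passes only in rows, so rows that repeat a pose let the fingers close. It gives the time, the measured TCP pose, the force, the opening and the grip force at its end, in the units of the state.
- r.get_obs(): the state, without advancing time (a new reading comes with each control period).
- r.grab_frame(name): name is "scene" or "top" or "wrist"; returns a dict with "pixels" (384x512x3 uint8, red, green, blue), "intrinsics" (3x3 intrinsics, pixels), "eye" and "attitude" of the camera in the world. Camera axes: x right, y up, looking along -z (the intrinsics and any distortion apply to the point x, -y, -z); pixel columns grow to the right and rows downward; lengths in m; the calibration is good to about 2 mm. A picture is of the moment at which its call begins. There is no depth.
- r.hand_in(): hands the job in; it is judged then, once.
Trained networks look in a picture, given as the dict that the camera call returned (one of the last four; its "shot" number tells which), for a name from the list of things; names that differ only in an ending like _2 or _b are one class to them, and where a whole thing is asked for, a point or a joint stands for the part that bears it (a point fixed in the world has none). Each returns a list of dicts, best first, with "conf" (0 to 1); they miss things now and then, are a little off and sometimes report something else, mostly with a low value. They report only what shows in the picture. A call takes as long as a camera call. They do not tell look-alikes from the thing itself.
- r.search_frame(picture, thing): "rect" ([left, top, width, height] in pixels, round what is visible of it).
- r.outline_of(picture, thing): "pixels" (384x512 bool, what is visible of it) and "rect" ([left, top, width, height] in pixels, round what is visible of it).
- r.landmark_of(picture, thing): "point" ([column, row] in pixels: a listed point, or the origin of a listed thing).
The state is a dict: "clock": time; "joints": joint angles; "qvel": joint speeds; "tau": joint torques, N m; "tcp_pos": TCP position; "orientation": TCP orientation; "contact_force": force on the tool from outside, world axes, zero at the start; "moment": the same for the moment, N m; "grip_width": finger opening in m; "gripper_force": force on a finger pad.
Only numpy, scipy, OpenCV 4.12 (cv2) and the standard library are available. Lean on these libraries where they do the work, as an engineer would, in place of code of your own. Each camera call takes 0.05 s, during which the arm holds its last target. There are 200 camera calls.

## Working session

There is one attempt and no reset: what is moved stays moved. The work goes in short steps, Python scripts to look and compute and a tool call to move; the robot and the scene stay as the last step left them, time stands still between calls to the robot, and variables do not carry over. Pictures are saved under pics/ and viewed, at most 10 in all, crops included, and the job is handed in when it is done.

Besides the shell and the picture viewer there is one more tool, called as a command line: name --pt "numbers of a row" for each row, then --argument value for the rest. apply_moves: Moves the arm, as the interface text tells. Its arguments: {"type":"object","properties":{"rows":{"type":"array","items":{"type":"array","items":{"type":"number"}}},"claw":{"type":"number"},"newtons":{"type":"number"}},"required":["rows"]}

```bash
mkdir -p pics; cat > h.py <<'E'
from bench import r
import numpy as np, cv2
from scipy.spatial.transform import Rotation as R
def att(p):
    a=np.array(p["attitude"],float)
    return a if a.shape==(3,3) else (R.from_rotvec(a).as_matrix() if a.size==3 else R.from_quat(a).as_matrix())
def ground(p,uv,z=0.0):
    K=np.array(p["intrinsics"]); d=np.linalg.solve(K,[uv[0],uv[1],1.0]); d=att(p)@np.array([d[0],-d[1],-d[2]])
    e=np.array(p["eye"]); return e+d*(z-e[2])/d[2]
def proj(p,X):
    c=att(p).T@(np.array(X)-np.array(p["eye"])); q=np.array(p["intrinsics"])@np.array([c[0],-c[1],-c[2]]); return q[:2]/q[2]
def save(p,n): cv2.imwrite("pics/"+n,p["pixels"][:,:,::-1])
E
python3 - <<'E'
from h import *
print(r.get_obs())
for c in ["top","scene"]:
    p=r.grab_frame(c); save(p,c+"0.png"); print(c,{k:v for k,v in p.items() if k!="pixels"})
    for t in ["bombilla","stand","spoon"]:
        for l in r.outline_of(p,t)[:3]:
            print(t,"outline",round(l["conf"],2),np.round(l["rect"]))
        for l in r.landmark_of(p,t)[:3]:
            print(t,round(l["conf"],2),np.round(l["point"],1),ground(p,l["point"]).round(3))
a=cv2.imread("pics/top0.png");
E
```

```text
{'clock': 0.0, 'joints': array([-1.42706586,  0.47782437,  0.02231217,  1.55646176, -0.0114554 ,
        1.1093022 , -0.08311898]), 'qvel': array([ 1.57896726e-05, -1.07624303e-03,  3.24973740e-04,  1.08995641e-03,
        3.54757454e-04,  6.35518313e-05,  7.23430448e-04]), 'tau': array([-7.90620452e-04, -5.96460450e+01,  1.60742920e+00, -2.81185806e+01,
        1.23997981e-02,  9.38919053e-03, -1.04335842e-05]), 'tcp_pos': array([0.16805005, 0.65308707, 0.20980461]), 'orientation': array([-3.94448144e-01, -3.11666178e+00,  2.93190040e-03]), 'contact_force': array([ 0.25079794,  0.31633401, -0.10668934]), 'moment': array([-0.02823066,  0.01314207,  0.07666537]), 'gripper_force': 0.0, 'grip_width': 0.08536719220123712}
top {'intrinsics': array([[421.05197561,   0.        , 259.24621733],
       [  0.        , 421.05197561, 187.72199342],
       [  0.        ,   0.        ,   1.        ]]), 'eye': array([0.29156302, 0.00924606, 0.9602595 ]), 'attitude': array([ 0.11021902, -0.1267035 , -1.55460634]), 'shot': 1}
bombilla outline 0.96 [314. 238.  98.  16.]
bombilla outline 0.75 [185. 194
[... 443 characters left out ...]
 , 261.50707191],
       [  0.        , 371.47250623, 192.98802585],
       [  0.        ,   0.        ,   1.        ]]), 'eye': array([ 0.75074894, -0.30604091,  0.5873811 ]), 'attitude': array([0.61197508, 0.2461856 , 0.74022023]), 'shot': 2}
bombilla outline 0.95 [217. 137.  86.  44.]
bombilla outline 0.75 [150. 280.  58. 104.]
bombilla outline 0.73 [ 56. 195. 112.  73.]
bombilla 0.81 [177.5 337.6] [ 0.545 -0.277  0.   ]
bombilla 0.65 [261.9 157.3] [0.38  0.081 0.   ]
bombilla 0.57 [110.3 226.5] [ 0.297 -0.239  0.   ]
stand outline 0.57 [355. 122.  92.  76.]
stand 0.86 [398.5 162.5] [0.597 0.27  0.   ]
spoon outline 0.9 [252. 233. 114.  43.]
spoon 0.88 [307.4 248.2] [ 0.589 -0.02   0.   ]
```

View pics/top0.png

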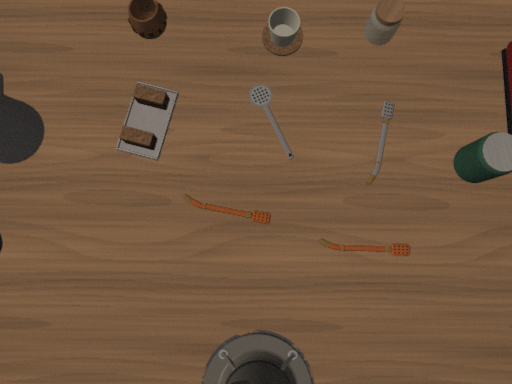

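View pics/scene0.png

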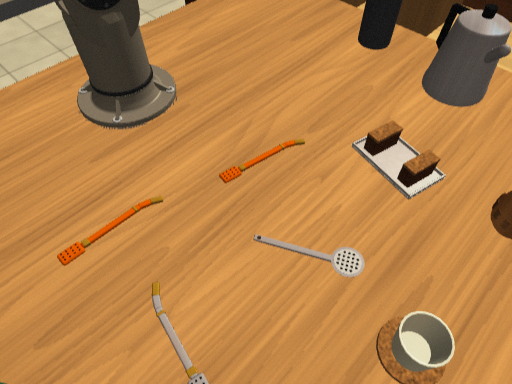

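Candidates, by pixel in the top view:
- Orange look-alike at (363,250).
- Orange look-alike at (227,211).
- Spoon at (272,121), with a round bowl.
- Steel straw with brass bands and a flat strainer at (385,145). I choose this one and will check it in a crop.

```bash
python3 - <<'E'
from h import *
p=r.grab_frame("top")
im=p["pixels"][:,:,::-1]
cv2.imwrite("pics/crop1.png",cv2.resize(np.hstack([im[90:195,340:430],im[70:175,100:190]]),None,fx=4,fy=4,interpolation=cv2.INTER_CUBIC))
o=[l for l in r.outline_of(p,"bombilla") if l["rect"][0]>350 and l["rect"][1]<150][0]
ys,xs=np.nonzero(o["pixels"])
P=np.array([ground(p,(x,y),.006) for x,y in zip(xs,ys)])[:,:2]
print("area",len(xs))
# shaft fit: rows between
for lo,hi in [(120,162),(125,160)]:
    m=(ys>lo)&(ys<hi); v=cv2.fitLine(P[m].astype(np.float32),cv2.DIST_HUBER,0,.001,.001).ravel(); print("shaft dir/pt",v, np.degrees(np.arctan2(v[1],v[0])))
d=v[:2]*np.sign(v[0]); s=(P-v[2:])@d
print("ends along", v[2:]+d*s.max(), v[2:]+d*s.min(), s.max()-s.min())
L=[l for l in r.landmark_of(p,"bombilla") if l["point"][1]<180][0]; print("origin lm",ground(p,L["point"],.005))
print("origin from ends", v[2:]+d*(s.max()-.101), v[2:]+d*(s.min()+.101))
# stand
o=r.outline_of(p,"stand")[0]
c=cv2.findContours(o["pixels"].astype(np.uint8),0,1)[0]; c=max(c,key=cv2.contourArea)[:,0]
G=np.array([ground(p,q,.012)[:2] for q in c],np.float32); print("stand rect", cv2.minAreaRect(G), cv2.boxPoints(cv2.minAreaRect(G)))
# brown block tops by colour: dark pixels
hsv=cv2.cvtColor(p["pixels"],cv2.COLOR_RGB2HSV); m=cv2.morphologyEx(((cv2.morphologyEx(o["pixels"].astype(np.uint8),3,np.ones((9,9)))>0)&(hsv[...,1]>90)).astype(np.uint8),2,np.ones((3,3)))
n,_,st,ce=cv2.connectedComponentsWithStats(m); print(st,ce)
L=r.landmark_of(p,"stand")[0]; print(L["point"],ground(p,L["point"]))
E
```

```text
area 606
shaft dir/pt [ 0.9790109  -0.20380786  0.5497882  -0.28508237] -11.759722
shaft dir/pt [ 0.9799688  -0.19915114  0.54676485 -0.28435043] -11.487324
ends along [ 0.64915531 -0.30515841] [ 0.45080214 -0.2648487 ] 0.20240764889158164
origin lm [ 0.54526868 -0.28593181  0.005     ]
origin from ends [ 0.55017847 -0.28504415] [ 0.54977898 -0.28496296]
stand rect ((0.5922785997390747, 0.26343148946762085), (0.10306699573993683, 0.17170777916908264), 76.01873016357422) [[0.49651745 0.2341674 ]
 [0.6631383  0.19268198]
 [0.6880398  0.29269558]
 [0.5214189  0.334181  ]]
[[     0      0    512    384 195674]
 [   134     85     33     22    459]
 [   120    126     33     22    475]] [[256.03693899 191.85937324]
 [150.30501089  95.34640523]
 [135.96210526 136.37263158]]
[147.3, 121.6] [0.59178894 0.26567135 0.        ]
```

View pics/crop1.png

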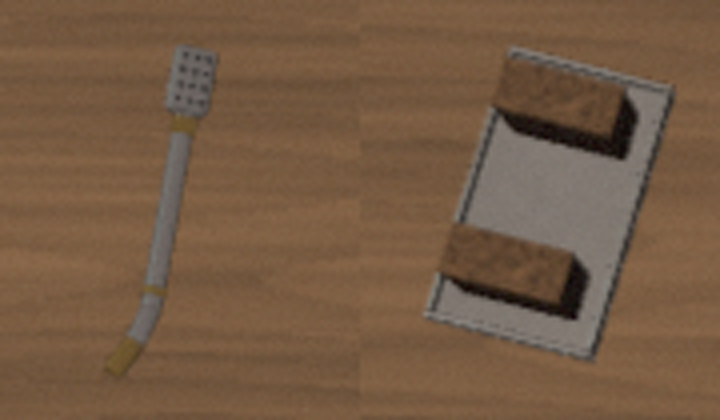

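The crop shows the steel straw, with brass bands near (385,121) and (378,162) and its strainer towards +x. The choice is confirmed. On the stand, the blocks are at (150,95) and (136,136). I'm moving over now.

apply_moves --pt "-0.15 -0.15 0 0 0 0" --pt "-0.31 -0.3 0 0 0 0" --pt "-0.46 -0.44 0 0 0 0" --pt "-0.62 -0.59 0 0 0 0" --pt "-0.77 -0.74 0 0 0 0" --claw 1

```text
clock: 1.58
tcp_pos: [0.3096, 0.425, 0.2111]
orientation: [0.395, 3.116, 0.001]
contact_force: [0.8, 0.7, 0.8]
grip_width: 0.0856
gripper_force: 0.0
```

apply_moves --pt "-0.15 -0.15 0 0 0 0" --pt "-0.31 -0.3 0 0 0 0" --pt "-0.46 -0.44 0 0 0 0" --pt "-0.62 -0.59 0 0 0 0" --pt "-0.77 -0.74 0 0 0 0"

```text
clock: 2.2
tcp_pos: [0.4498, 0.198, 0.2112]
orientation: [0.395, 3.116, 0.001]
contact_force: [0.9, 0.4, -0.9]
grip_width: 0.0853
gripper_force: 0.0
```

apply_moves --pt "-0.09 -0.18 0 0 0 0" --pt "-0.17 -0.36 0 0 0 0" --pt "-0.26 -0.53 0 0 0 0" --pt "-0.34 -0.71 0 0 0 0" --pt "-0.43 -0.89 0 0 0 0"

```text
clock: 2.82
tcp_pos: [0.4977, -0.0442, 0.2111]
orientation: [0.394, 3.116, 0.001]
contact_force: [0.3, -0.2, -0.7]
grip_width: 0.0853
gripper_force: 0.0
```

apply_moves --pt "-0.09 -0.18 0 0 0 -0.01" --pt "-0.17 -0.36 0 0 0 -0.02" --pt "-0.26 -0.53 0 0 0 -0.03" --pt "-0.35 -0.71 0 0 0 -0.03" --pt "-0.43 -0.89 0 0 0 -0.03"

```text
clock: 3.45
tcp_pos: [0.5467, -0.2864, 0.2109]
orientation: [0.32, 3.125, 0.0]
contact_force: [0.5, -0.0, 0.1]
grip_width: 0.0856
gripper_force: 0.0
```

```bash
cat > meas.py <<'E'
from h import *
import sys
p=r.grab_frame("wrist"); save(p,sys.argv[1]); print(np.round(p["eye"],3))
s=r.get_obs(); T=R.from_rotvec(s["orientation"]).as_matrix(); print("tcp",s["tcp_pos"].round(4),"tool x yaw",np.degrees(np.arctan2(T[1,0],T[0,0])).round(2))
L=r.landmark_of(p,"bombilla"); print([(round(l["conf"],2),np.round(l["point"]),ground(p,l["point"],.005).round(4)) for l in L])
for o in r.outline_of(p,"bombilla")[:2]:
    ys,xs=np.nonzero(o["pixels"]); P=np.array([ground(p,(x,y),.008) for x,y in zip(xs,ys)])[:,:2]
    m=np.hypot(*(P-[.549,-.285]).T)<.05
    print(o["conf"],o["rect"],m.sum())
    if m.sum()<20: continue
    v=cv2.fitLine(P[m].astype(np.float32),cv2.DIST_HUBER,0,.001,.001).ravel(); d=v[:2]*np.sign(v[0]); q=(P-v[2:])@d
    print("yaw",np.degrees(np.arctan2(d[1],d[0])),"len",np.ptp(q),"origin from + end",v[2:]+d*(q.max()-.101),"from - end",v[2:]+d*(q.min()+.101))
E
python3 meas.py w1.png
```

```text
[ 0.471 -0.271  0.373]
tcp [ 0.5457 -0.2944  0.2114] tool x yaw 167.91
[]
0.66 [245.7, 74.0, 31.9, 173.9] 981
yaw -11.829442 len 0.2051539796395988 origin from + end [ 0.54859466 -0.28485572] from - end [ 0.54550767 -0.28420916]
```

View pics/w1.png

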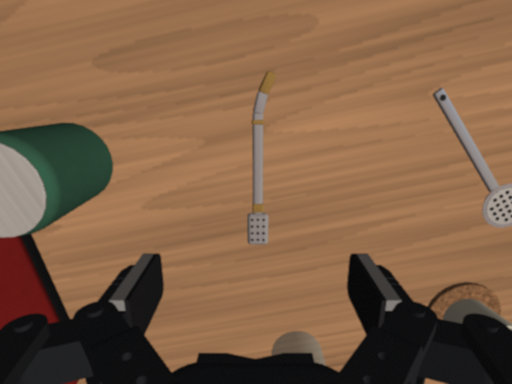

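The wrist view shows the straw's shaft running from (258,120) to (258,205), in line with the tool's x axis, and the spoon well to the right at (470,150). I'm descending.

apply_moves --pt "0 0.02 0.15 0 0 0" --pt "0 0.04 0.33 0 0 0" --pt "0 0.04 0.51 0 0 0" --pt "0 0.04 0.65 0 0 0" --pt "0 0.04 0.7 0 0 0"

```text
clock: 4.22
tcp_pos: [0.5472, -0.273, 0.0338]
orientation: [-0.318, -3.122, -0.003]
contact_force: [0.1, 0.3, 0.3]
grip_width: 0.0854
gripper_force: 0.0
```

```bash
sleep 0.1; python3 -c "
from h import *
p=r.grab_frame('scene');s=r.get_obs();print(s['tcp_pos'],s['orientation'],s['contact_force'])"
```

```text
[ 0.54721239 -0.27334956  0.03357361] [-3.18293514e-01 -3.12210107e+00 -2.32269725e-03] [ 0.1824379  -0.080079    0.00745725]
```

```bash
sed -i 's/^for o in/s=r.get_obs();print(s["clock"],s["tcp_pos"].round(4),s["qvel"].round(3))\nX=s["tcp_pos"]; print("tcp px",proj(p,X), "pred straw", proj(p,[.547,-.2846,.009]))\nfor o in/' meas.py; python3 meas.py w2.png
```

```text
[ 0.472 -0.259  0.196]
tcp [ 0.5479 -0.274   0.0351] tool x yaw 168.33
[(0.64, array([242., 224.]), array([ 0.5469, -0.2824,  0.005 ]))]
4.375 [ 0.5487 -0.2748  0.0363] [ 0.001 -0.023  0.015 -0.018  0.002  0.003  0.003]
tcp px [253.86586033 245.79335171] pred straw [238.3389745  227.10848398]
0.78 [223.9, 48.8, 50.8, 310.2] 2676
yaw -11.673445 len 0.20330355062457955 origin from + end [ 0.54675949 -0.284062  ] from - end [ 0.5454829  -0.28379824]
```

View pics/w2.png

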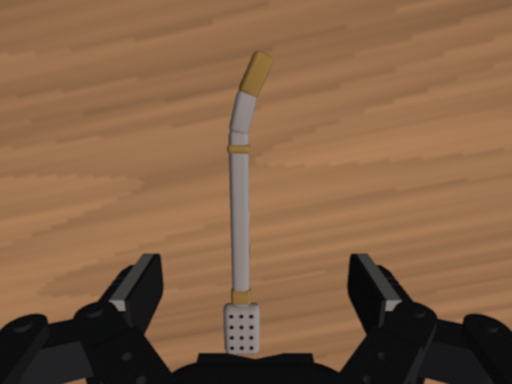

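The view shows the straw at column 240 and the finger midline at about 255, so the tool has to go back about 10 mm in y. I'll correct that, lower and grip.

apply_moves --pt "0 -0.02 0.02 0 0 0" --pt "0 -0.04 0.05 0 0 0" --pt "0 -0.04 0.09 0 0 0" --pt "0 -0.04 0.12 0 0 0" --pt "0 -0.04 0.12 0 0 0"

```text
clock: 5.05
tcp_pos: [0.5456, -0.2845, 0.0048]
orientation: [-0.32, -3.124, -0.001]
contact_force: [0.1, 0.7, 0.1]
grip_width: 0.0855
gripper_force: 0.0
```

apply_moves --pt "0 0 0 0 0 0" --pt "0 0 0 0 0 0" --pt "0 0 0 0 0 0" --pt "0 0 0 0 0 0" --pt "0 0 0 0 0 0" --claw 0 --newtons 40

```text
clock: 5.68
tcp_pos: [0.5462, -0.2851, 0.0059]
orientation: [0.321, 3.125, -0.0]
contact_force: [0.7, 0.3, 0.6]
grip_width: 0.0002
gripper_force: 0.0
```

apply_moves --pt "0 0 0 0 0 0" --pt "0 0 0 0 0 0" --pt "0 0 0 0 0 0" --pt "0 0 0 0 0 0"

```text
clock: 6.18
tcp_pos: [0.5462, -0.285, 0.0058]
orientation: [-0.321, -3.125, -0.0]
contact_force: [-1.3, -1.0, 0.2]
grip_width: 0.0001
gripper_force: 0.0
```

The fingers shut on nothing, so I'll raise slightly, open and look.

apply_moves --pt "0 0 -0.03 0 0 0" --pt "0 0 -0.08 0 0 0" --pt "0 0 -0.14 0 0 0" --pt "0 0 -0.2 0 0 0" --pt "0 0 -0.2 0 0 0" --claw 1

```text
clock: 6.8
tcp_pos: [0.5473, -0.2856, 0.0577]
orientation: [0.321, 3.122, -0.001]
contact_force: [0.7, 0.4, 0.2]
grip_width: 0.0853
gripper_force: 0.0
```

```bash
python3 meas.py w3.png; python3 - <<'E'
from h import *
p=r.grab_frame("top"); im=p["pixels"][:,:,::-1]; w=cv2.imread("pics/w3.png")
cv2.imwrite("pics/c3.png",np.hstack([w,cv2.resize(im[90:186,350:420],(280,384))]))
E
```

```text
[ 0.471 -0.27   0.22 ]
tcp [ 0.5467 -0.2852  0.0567] tool x yaw 168.28
[(0.72, array([256., 209.]), array([ 0.5473, -0.2852,  0.005 ]))]
6.9 [ 0.5462 -0.2849  0.056 ] [ 0.002  0.012 -0.009  0.007  0.    -0.001  0.002]
tcp px [256.8453358  237.55627341] pred straw [257.06770201 209.96503778]
0.81 [239.8, 54.7, 51.1, 274.3] 2238
yaw -11.4725685 len 0.2030506942480169 origin from + end [ 0.54644362 -0.28423763] from - end [ 0.54541392 -0.28402865]
```

View pics/c3.png

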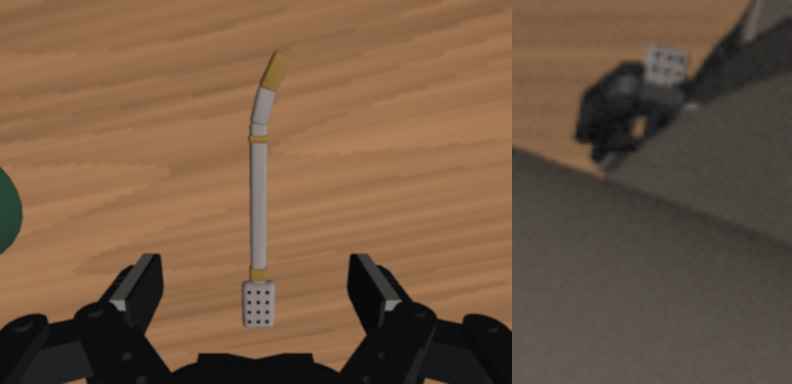

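The straw hasn't moved: it's still at column 258, midway between the fingers. The fingertips passed just over it, so I'll go about 5 mm lower and grip again.

apply_moves --pt "0 0 0.06 0 0 0" --pt "0 0 0.12 0 0 0" --pt "0 0 0.18 0 0 0" --pt "0 0 0.21 0 0 0" --pt "0 0 0.22 0 0 0"

```text
clock: 7.62
tcp_pos: [0.5458, -0.285, -0.0]
orientation: [-0.321, -3.124, -0.0]
contact_force: [-0.3, 0.1, 0.1]
grip_width: 0.0852
gripper_force: 0.0
```

apply_moves --pt "0 0 0 0 0 0" --pt "0 0 0 0 0 0" --pt "0 0 0 0 0 0" --pt "0 0 0 0 0 0" --pt "0 0 0 0 0 0" --claw 0 --newtons 40

```text
clock: 8.25
tcp_pos: [0.5462, -0.2851, 0.0009]
orientation: [0.321, 3.125, 0.0]
contact_force: [0.1, 0.2, -0.2]
grip_width: 0.0
gripper_force: 0.0
```

apply_moves --pt "0 0 0 0 0 0" --pt "0 0 0 0 0 0"

```text
clock: 8.5
tcp_pos: [0.5462, -0.285, 0.0008]
orientation: [-0.321, -3.125, -0.0]
contact_force: [-0.3, 0.7, -0.1]
grip_width: -0.0001
gripper_force: 0.0
```

```bash
python3 - <<'E'
from h import *
a=r.grab_frame("wrist"); b=r.grab_frame("scene"); s=r.get_obs()
X=s["tcp_pos"]; print(X, proj(a,X), proj(b,X), np.round(a["eye"],3))
u,v=map(int,proj(b,X)); print(u,v)
c=b["pixels"][max(0,v-90):v+60,max(0,u-80):u+80]
c=cv2.resize(c,None,fx=2.5,fy=2.5); w=cv2.resize(a["pixels"],(400,300)); H=max(c.shape[0],300)
o=np.zeros((H,400+c.shape[1],3),np.uint8); o[:300,:400]=w; o[:c.shape[0],400:]=c
cv2.imwrite("pics/c4.png",o[:600,:800,::-1])
E
```

```text
[ 0.54615691 -0.28504399  0.00075748] [255.94516568 240.77729548] [173.71590952 342.33795825] [ 0.47  -0.27   0.163]
173 342
```

View pics/c4.png

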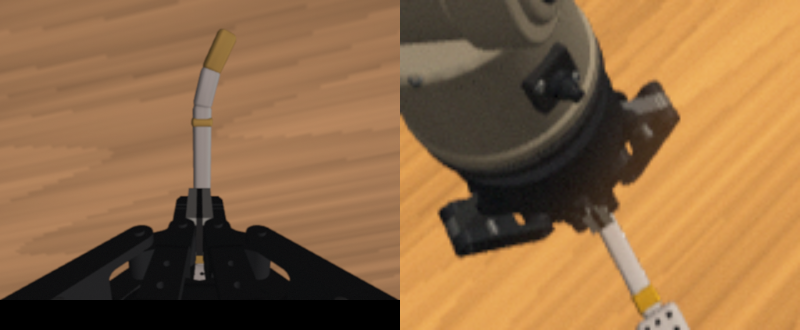

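The closed tips sit over the shaft without touching it, at (256,243) in the wrist view. The height reading is evidently a bit off. I'll lower gently in closed state until the tips feel the shaft's top, which is 9 mm up.

apply_moves --pt "0 0 0.004 0 0 0" --pt "0 0 0.008 0 0 0" --pt "0 0 0.008 0 0 0"

```text
clock: 8.98
tcp_pos: [0.5461, -0.285, -0.0014]
orientation: [-0.321, -3.125, -0.0]
contact_force: [0.8, -0.1, -0.2]
grip_width: -0.0003
gripper_force: 0.0
```

apply_moves --pt "0 0 0.004 0 0 0" --pt "0 0 0.008 0 0 0" --pt "0 0 0.008 0 0 0"

```text
clock: 9.35
tcp_pos: [0.5461, -0.285, -0.0033]
orientation: [-0.321, -3.125, -0.0]
contact_force: [0.3, 0.4, -0.2]
grip_width: 0.0003
gripper_force: 0.0
```

apply_moves --pt "0 0 0.004 0 0 0" --pt "0 0 0.008 0 0 0" --pt "0 0 0.008 0 0 0"

```text
clock: 9.72
tcp_pos: [0.5461, -0.285, -0.0053]
orientation: [-0.321, -3.125, -0.0]
contact_force: [0.3, 0.3, -0.5]
grip_width: -0.0
gripper_force: 0.0
```

apply_moves --pt "0 0 0.004 0 0 0" --pt "0 0 0.008 0 0 0" --pt "0 0 0.008 0 0 0"

```text
clock: 10.1
tcp_pos: [0.5461, -0.285, -0.0073]
orientation: [-0.321, -3.125, -0.0]
contact_force: [0.0, 0.2, -0.1]
grip_width: -0.0004
gripper_force: 0.0
```

apply_moves --pt "0 0 0.004 0 0 0" --pt "0 0 0.004 0 0 0"

```text
clock: 10.35
tcp_pos: [0.5461, -0.285, -0.0083]
orientation: [-0.321, -3.125, -0.0]
contact_force: [0.8, 0.0, -0.3]
grip_width: -0.0001
gripper_force: 0.0
```

apply_moves --pt "0 0 0.004 0 0 0" --pt "0 0 0.008 0 0 0" --pt "0 0 0.008 0 0 0"

```text
clock: 10.72
tcp_pos: [0.5461, -0.285, -0.0103]
orientation: [-0.321, -3.125, -0.0]
contact_force: [-0.7, -0.5, -0.2]
grip_width: -0.0001
gripper_force: 0.0
```

```bash
python3 - <<'E'
from h import *
b=r.grab_frame("scene"); s=r.get_obs(); X=s["tcp_pos"]; print(X,s["contact_force"])
for z in (-.01,0,.009,.02): print(z,proj(b,[X[0],X[1],z]).round(1))
a=r.grab_frame("wrist")
c=cv2.resize(b["pixels"][295:384,120:230],None,fx=5,fy=5,interpolation=cv2.INTER_CUBIC)
w=cv2.resize(a["pixels"][200:300,230:280],None,fx=4.45,fy=4.45)
cv2.imwrite("pics/c5.png",np.hstack([c,w[:445,:]])[:,:,::-1])
E
```

```text
[ 0.54613136 -0.28503636 -0.01027264] [-0.64822061 -0.2972634  -0.47385645]
-0.01 [175.  344.3]
0 [173.8 342.5]
0.009 [172.7 340.8]
0.02 [171.3 338.7]
```

View pics/c5.png

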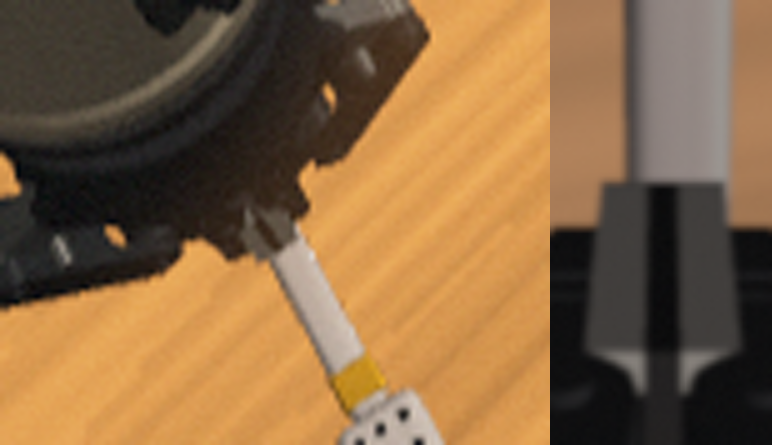

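```bash
python3 - <<'E'
from h import *
a=r.grab_frame("wrist"); s=r.get_obs(); X=s["tcp_pos"]; T=R.from_rotvec(s["orientation"]).as_matrix()
A=att(a); print("eye",a["eye"],"look",-A[:,2].round(3),"f",a["intrinsics"][0][0])
for dx in (-.011,0,.011):
  for dz in (-.02,-.01,0,.01,.02): print(dx,dz,proj(a,X+T@[dx,0,-dz]).round(1), proj(a,X+T@[dx,.011,-dz]).round(1))
# straw edges across image rows => depth from 12 mm width
hsv=cv2.cvtColor(a["pixels"],cv2.COLOR_RGB2HSV)
for row in (180,200,215,228):
    m=np.nonzero(hsv[row,200:320,1]<60)[0]+200; 
    g=lambda z:np.linalg.norm(ground(a,(m.min()-.5,row),z)-ground(a,(m.max()+.5,row),z))
    print(row,m.min(),m.max(),"width if z=.007",g(.007),g(-.003),g(.0))
print(s["tau"].round(2))
E
```

```text
eye [ 0.47041105 -0.26996308  0.15211178] look [ 0.294 -0.061 -0.954] f 318.4479094081984
-0.011 -0.02 [255.8 243. ] [273.3 243. ]
-0.011 -0.01 [255.8 250.4] [274.2 250.4]
-0.011 0 [255.9 258.5] [275.2 258.5]
-0.011 0.01 [255.9 267.5] [276.3 267.5]
-0.011 0.02 [256.  277.6] [277.6 277.6]
0 -0.02 [255.8 226.9] [273.6 226.9]
0 -0.01 [255.8 233.5] [274.5 233.5]
0 0 [255.9 240.9] [275.6 240.9]
0 0.01 [256.  249.1] [276.7 249.1]
0 0.02 [256.  258.3] [278.1 258.3]
0.011 -0.02 [255.8 210.1] [273.9 210.1]
0.011 -0.01 [255.9 216.1] [274.9 216.1]
0.011 0 [255.9 222.6] [276.  222.6]
0.011 0.01 [256.  229.9] [277.2 229.9]
0.011 0.02 [256.1 238.1] [278.6 238.1]
180 247 270 width if z=.007 0.011284599164164895 0.012062247880971313 0.011828953265929401
200 247 270 width if z=.007 0.011508439788123253 0.012301513897666955 0.012063591664803853
215 248 270 width if z=.007 0.01119548139401182 0.011966988792141671 0.011735536572702739
228 248 270 width if z=.007 0.011343951916171102 0.012125690773067112 0.01189116911599833
[-0.000e+00 -5.870e+01  8.840e+00 -1.769e+01  1.000e-02  0.000e+00
  0.000e+00]
```

Geometry check: the fingertip faces appear about 22 mm behind the reported TCP. That puts the tips about 12 mm above the counter now, just over the straw. I'll carry on probing.

apply_moves --pt "0 0 0.004 0 0 0" --pt "0 0 0.008 0 0 0" --pt "0 0 0.008 0 0 0"

```text
clock: 11.25
tcp_pos: [0.5462, -0.2851, -0.0114]
orientation: [0.321, 3.125, 0.001]
contact_force: [-2.8, 1.9, 7.6]
grip_width: 0.0002
gripper_force: 4.3
```

apply_moves --pt "0 0 0.004 0 0 0" --pt "0 0 0.004 0 0 0"

```text
clock: 11.5
tcp_pos: [0.5463, -0.2851, -0.0114]
orientation: [0.321, 3.125, 0.002]
contact_force: [-4.9, 2.7, 17.7]
grip_width: 0.0003
gripper_force: 8.8
```

Contact with the straw's top comes at a reading of −0.0112, so the tips sit 20 mm above the reported TCP. I'll lift, open, then lower to a reading of about −0.018 (tips 2 mm up).

apply_moves --pt "0 0 -0.03 0 0 0" --pt "0 0 -0.06 0 0 0" --pt "0 0 -0.06 0 0 0" --pt "0 0 -0.06 0 0 0" --pt "0 0 -0.06 0 0 0" --claw 1

```text
clock: 12.12
tcp_pos: [0.5459, -0.2849, 0.0014]
orientation: [-0.321, -3.125, -0.0]
contact_force: [-0.2, -0.3, -0.2]
grip_width: 0.0855
gripper_force: 0.0
```

apply_moves --pt "0 0 0.02 0 0 0" --pt "0 0 0.05 0 0 0" --pt "0 0 0.07 0 0 0" --pt "0 0 0.078 0 0 0" --pt "0 0 0.078 0 0 0"

```text
clock: 12.75
tcp_pos: [0.5461, -0.2851, -0.0179]
orientation: [-0.321, -3.125, -0.0]
contact_force: [0.1, -0.2, -0.4]
grip_width: 0.0852
gripper_force: 0.0
```

apply_moves --pt "0 0 0 0 0 0" --pt "0 0 0 0 0 0" --pt "0 0 0 0 0 0" --pt "0 0 0 0 0 0" --pt "0 0 0 0 0 0" --claw 0 --newtons 40

```text
clock: 13.38
tcp_pos: [0.5463, -0.2852, -0.0175]
orientation: [0.321, 3.125, -0.0]
contact_force: [0.2, -0.3, 2.7]
grip_width: 0.0104
gripper_force: 40.5
```

The straw is gripped, with a 10.4 mm opening and 40 N. Lifting.

apply_moves --pt "0 0 -0.05 0 0 0" --pt "0 0 -0.15 0 0 0" --pt "0 0 -0.28 0 0 0" --pt "0 0 -0.4 0 0 0" --pt "0 0 -0.44 0 0 0"

```text
clock: 14.0
tcp_pos: [0.5472, -0.2857, 0.0946]
orientation: [0.321, 3.122, -0.001]
contact_force: [-0.0, 0.1, -1.2]
grip_width: 0.0103
gripper_force: 40.2
```

```bash
python3 - <<'E'
from h import *
a=r.grab_frame("wrist"); s=r.get_obs(); X=s["tcp_pos"]; T=R.from_rotvec(s["orientation"]).as_matrix()
print(X,s["grip_width"],s["gripper_force"],s["clock"]); save(a,"w6.png")
z=X[2]+.020+.003   # approx straw top height: tips at X+.020, straw underside about 2 mm below tips
x_ax=-T[:2,0]; print("tool -x yaw",np.degrees(np.arctan2(x_ax[1],x_ax[0])))
for o in r.outline_of(a,"bombilla")[:2]:
    ys,xs=np.nonzero(o["pixels"]); P=np.array([ground(a,(x,y),z) for x,y in zip(xs,ys)])[:,:2]
    print(o["conf"],o["rect"])
    q=(P-X[:2])@x_ax; t=(P-X[:2])@np.array([-x_ax[1],x_ax[0]])
    print("along",q.min(),q.max())
    for c in np.arange(-.1,.11,.01):
        k=abs(q-c)<.005
        if k.sum()>5: print(round(c,2),k.sum(),t[k].mean().round(4),np.ptp(t[k]).round(4))
E
```

```text
[ 0.54721386 -0.2855991   0.09471525] 0.010627742512147683 40.20514905452728 14.05
tool -x yaw -11.736431880345293
0.68 [239.6, 29.7, 67.0, 331.6]
along -0.10239850219597635 0.05927398336151337
-0.1 534 0.0122 0.0132
-0.09 872 0.0094 0.0171
-0.08 741 0.005 0.016
-0.07 723 0.002 0.0148
-0.06 624 -0.0004 0.013
-0.05 627 -0.0009 0.0133
-0.04 572 -0.0008 0.0114
-0.03 518 -0.0008 0.0116
-0.02 511 -0.0009 0.0118
-0.01 416 -0.0007 0.011
-0.0 396 -0.0009 0.0104
0.01 374 -0.0008 0.0111
0.02 383 -0.0009 0.0118
0.03 356 -0.0004 0.0114
0.04 361 -0.0006 0.0117
0.05 368 -0.0005 0.013
0.06 147 -0.0007 0.0131
```

View pics/w6.png

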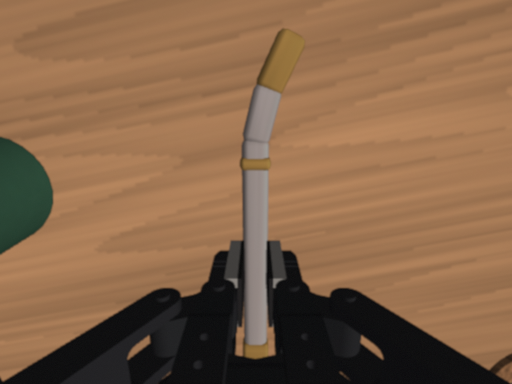

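The straw is held level and square, with the grip at its origin; the mouthpiece tip is at (288,38), 102 mm from the grip. I'm carrying it towards the stand and pausing short of it for a closer look.

apply_moves --pt "0.02 0.1 0 0 0 0.01" --pt "0.05 0.25 0 0 0 0.02" --pt "0.09 0.44 0 0 0 0.025" --pt "0.13 0.63 0 0 0 0.025" --pt "0.16 0.8 0 0 0 0.025"

```text
clock: 14.72
tcp_pos: [0.5465, -0.079, 0.0909]
orientation: [-0.381, -3.116, 0.0]
contact_force: [-0.2, 0.3, -0.6]
grip_width: 0.0104
gripper_force: 40.2
```

apply_moves --pt "0.04 0.19 0 0 0 0" --pt "0.08 0.38 0 0 0 0" --pt "0.12 0.56 0 0 0 0" --pt "0.15 0.7 0 0 0 0" --pt "0.16 0.77 0 0 0 0"

```text
clock: 15.35
tcp_pos: [0.5543, 0.1176, 0.091]
orientation: [-0.377, -3.117, 0.001]
contact_force: [0.2, -0.2, -0.5]
grip_width: 0.0104
gripper_force: 40.2
```

```bash
cat > st.py <<'E'
from h import *
import sys
a=r.grab_frame("wrist"); s=r.get_obs(); X=s["tcp_pos"]; T=R.from_rotvec(s["orientation"]).as_matrix(); save(a,sys.argv[1])
x_ax=-T[:2,0]; print(X.round(4),"tool -x yaw",np.degrees(np.arctan2(x_ax[1],x_ax[0])).round(2),s["grip_width"],s["clock"])
L=r.landmark_of(a,"stand"); print([(round(l["conf"],2),np.round(l["point"]),ground(a,l["point"]).round(4)) for l in L])
for o in r.outline_of(a,"stand")[:1]:
    print(o["conf"],o["rect"])
    c=max(cv2.findContours(o["pixels"].astype(np.uint8),0,1)[0],key=cv2.contourArea)[:,0]
    print(cv2.minAreaRect(np.array([ground(a,q,.012)[:2] for q in c],np.float32)))
for sx in(-1,1):  # predicted block-top corners
    g=np.radians(-14); C=np.array([.592,.263])
    print([proj(a,[*(C+np.array([[np.cos(g),-np.sin(g)],[np.sin(g),np.cos(g)]])@[sx*.05+i*.015,j*.035]),.05]).round().tolist() for i,j in((-1,-1),(1,-1),(1,1),(-1,1))])
E
python3 st.py w7.png
```

```text
[0.5548 0.1193 0.0911] tool -x yaw -13.73 0.010224104491682788 15.4
[(0.8, array([438., 195.]), array([0.5921, 0.2649, 0.    ])), (0.75, array([256., 257.]), array([0.6113, 0.1035, 0.    ]))]
0.87 [366.4, 85.9, 145.6, 213.1]
((0.5969234704971313, 0.2700120210647583), (0.12615980207920074, 0.1772078275680542), 76.22813415527344)
[[441.0, 120.0], [433.0, 167.0], [541.0, 167.0], [554.0, 120.0]]
[[416.0, 263.0], [410.0, 299.0], [504.0, 299.0], [514.0, 263.0]]
```

View pics/w7.png

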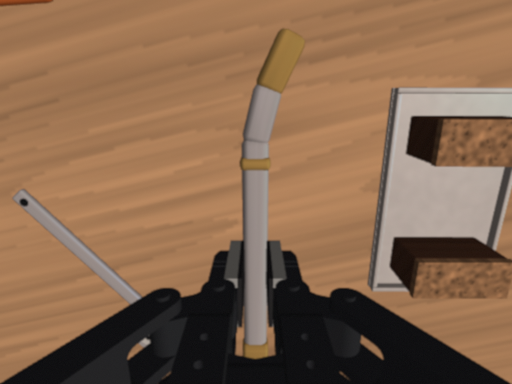

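The observed rest corners, (443,117), (435,166), (418,262) and (411,297), lie within 2 px of those predicted for a stand at (0.592, 0.264), yaw −14°. I'm moving above it.

apply_moves --pt "0 0.1 0 0 0 0" --pt "-0.01 0.28 0 0 0 0" --pt "-0.01 0.45 0 0 0 0" --pt "-0.01 0.57 0 0 0 0" --pt "-0.01 0.6 0 0 0 0"

```text
clock: 16.12
tcp_pos: [0.5943, 0.2623, 0.092]
orientation: [0.379, 3.119, 0.001]
contact_force: [-1.1, -0.6, -0.4]
grip_width: 0.0105
gripper_force: 40.2
```

apply_moves --pt "0 0 0.03 0 0 0" --pt "0 0 0.07 0 0 0" --pt "0 0 0.11 0 0 0" --pt "0 0 0.14 0 0 0" --pt "0 0 0.14 0 0 0"

```text
clock: 16.75
tcp_pos: [0.5935, 0.2598, 0.0564]
orientation: [-0.383, -3.117, 0.001]
contact_force: [-0.6, -0.1, -1.3]
grip_width: 0.0102
gripper_force: 40.2
```

```bash
python3 st.py w8.png; python3 -c "
from h import *
s=r.get_obs();T=R.from_rotvec(s['orientation']).as_matrix();d=T.T@(np.array([.592,.264,.0325])-s['tcp_pos']);print('units',(d/.25).round(3),s['contact_force'])"
```

```text
[0.5939 0.26   0.057 ] tool -x yaw -13.99 0.010613415835457829 16.8
[(0.72, array([262., 202.]), array([0.5903, 0.2651, 0.    ]))]
0.64 [180.0, 77.8, 170.3, 246.1]
((0.5905256867408752, 0.29235684871673584), (0.046432290226221085, 0.15301819145679474), 75.77703857421875)
[[193.0, 116.0], [197.0, 173.0], [325.0, 173.0], [329.0, 116.0]]
[[203.0, 285.0], [205.0, 326.0], [315.0, 326.0], [318.0, 285.0]]
units [0.012 0.012 0.1  ] [-0.60412603 -0.12167758 -0.52951491]
```

apply_moves --pt "0.006 0.008 0.01 0 0 0" --pt "0.012 0.014 0.03 0 0 0" --pt "0.012 0.014 0.05 0 0 0" --pt "0.012 0.014 0.07 0 0 0" --pt "0.012 0.014 0.08 0 0 0"

```text
clock: 17.52
tcp_pos: [0.5917, 0.2642, 0.0368]
orientation: [-0.382, -3.118, 0.001]
contact_force: [-0.0, 0.5, -1.5]
grip_width: 0.0104
gripper_force: 40.2
```

apply_moves --pt "0 0 0.004 0 0 0" --pt "0 0 0.008 0 0 0" --pt "0 0 0.01 0 0 0" --pt "0 0 0.012 0 0 0" --pt "0 0 0.012 0 0 0"

```text
clock: 18.15
tcp_pos: [0.5919, 0.2644, 0.0343]
orientation: [-0.382, -3.118, -0.0]
contact_force: [-0.6, 0.4, -1.9]
grip_width: 0.0105
gripper_force: 40.2
```

apply_moves --pt "0 0 0.002 0 0 0" --pt "0 0 0.004 0 0 0" --pt "0 0 0.004 0 0 0"

```text
clock: 18.52
tcp_pos: [0.5919, 0.2644, 0.0333]
orientation: [-0.382, -3.118, 0.0]
contact_force: [0.2, 0.4, -0.3]
grip_width: 0.0103
gripper_force: 40.2
```

apply_moves --pt "0 0 0.002 0 0 0" --pt "0 0 0.004 0 0 0" --pt "0 0 0.004 0 0 0"

```text
clock: 18.9
tcp_pos: [0.592, 0.2645, 0.0325]
orientation: [-0.382, -3.118, -0.0]
contact_force: [-1.6, -0.8, 2.0]
grip_width: 0.0104
gripper_force: 40.6
```

Light contact, +2 N. I'll lower another 0.5 mm, then let go.

apply_moves --pt "0 0 0.002 0 0 0" --pt "0 0 0.002 0 0 0"

```text
clock: 19.15
tcp_pos: [0.592, 0.2645, 0.0325]
orientation: [-0.382, -3.118, -0.001]
contact_force: [-2.5, -1.2, 7.3]
grip_width: 0.0104
gripper_force: 41.1
```

apply_moves --pt "0 0 0 0 0 0" --pt "0 0 0 0 0 0" --pt "0 0 0 0 0 0" --pt "0 0 0 0 0 0" --pt "0 0 0 0 0 0" --claw 0.6

```text
clock: 19.77
tcp_pos: [0.592, 0.2644, 0.0317]
orientation: [-0.382, -3.118, 0.0]
contact_force: [0.2, 0.5, 0.2]
grip_width: 0.0513
gripper_force: 0.0
```

apply_moves --pt "0 0 -0.05 0 0 0" --pt "0 0 -0.15 0 0 0" --pt "0 0 -0.3 0 0 0" --pt "0 0 -0.45 0 0 0" --pt "0 0 -0.5 0 0 0"

```text
clock: 20.4
tcp_pos: [0.5935, 0.2648, 0.1602]
orientation: [0.382, 3.114, 0.005]
contact_force: [0.5, -0.8, -0.1]
grip_width: 0.0513
gripper_force: 0.0
```

```bash
python3 - <<'E'
from h import *
s=r.get_obs(); print(s["clock"],s["tcp_pos"],s["contact_force"])
C=np.array([.592,.264]); g=np.radians(-14); d=np.array([np.cos(g),np.sin(g)]); n=np.array([-d[1],d[0]])
for cam in ("wrist","scene"):
    p=r.grab_frame(cam); save(p,cam+"9.png")
    for o in r.outline_of(p,"bombilla"):
        ys,xs=np.nonzero(o["pixels"]); P=np.array([ground(p,(x,y),.058) for x,y in zip(xs,ys)])[:,:2]-C
        q=P@d; t=P@n
        if abs(np.median(q))>.1 or abs(np.median(t))>.1: continue
        k=abs(q)<.045; v=np.polyfit(q[k],t[k],1)
        print(cam,o["conf"],"ends",q.min().round(4),q.max().round(4),"angle",np.degrees(v[0]).round(2),"lateral",v[1].round(4))
E
```

```text
20.4 [0.59354078 0.26479683 0.16017321] [ 0.51549321 -0.75911945 -0.12776925]
wrist 0.91 ends -0.1019 0.1012 angle -0.25 lateral -0.0005
scene 0.94 ends -0.103 0.1022 angle 0.29 lateral 0.0005
```

Both cameras show the straw centred to within 1 mm and square to within 0.3°, at the height of the rests, with the gripper clear. Handing in.

```bash
python3 -c "
from bench import r
print(r.hand_in())"
```

```text
the job is handed in; nothing more can be done
None
```

The bombilla lies across both cork rests, centred to about 1 mm and square to about 0.3° by both cameras; it was set down gently and released, the spoon was left alone, and the job was handed in at about 20.5 s.

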